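Set up the day-label roll stand

TASK

Set up the label stand for the day: draw the deep white lid straight up off its holder and stand it upright on the counter, then move the spindle kept under it to the roll stand, feeling about in the well with its foot until it drops into the hidden socket and its flange is down flush on the deck. Slide every coloured day-label roll that is lying on the counter onto the spindle, in any order, and put the lid back fully home on the empty holder. Leave the jar, the spread tub and the parcel tape where they are.

Things in the scene. Friction and masses are not known exactly. Their poses are not given: they have to be found in the camera images.
- holder: fixed spindle holder, screwed down: black round foot 96 mm across, 8 mm high; on it a grey cylinder 56 mm in diameter, its rounded top 46 mm above the counter, with a 15 mm bore down its middle, open to the foot, where the spindle's shank stands. Origin at the centre of the foot's underside, on the counter; z up along the bore.
- lid: white deep slip-on lid, open below: 66 mm outside, 60 mm inside, roof 114 mm above the rim, then a black knob 25 mm in diameter, 32 mm high (top at 146 mm); 0.14 kg. Origin at the rim's centre, z up. Home: rim on the holder's foot, 8 mm above the counter, 38 mm overlap, 2 mm play all round. It starts home with the spindle upright inside and must rise 110 mm to clear it.
- spindle: steel spindle, 0.22 kg: shank 12 mm in diameter, 36 mm long (last 4 mm tapers to 8 mm), below a black flange 50 mm in diameter, 5 mm thick; above it a 21 mm post, its top 69 mm above the flange's underside (last 6 mm tapers to 13 mm). Origin at the centre of the flange's underside, z up. Starts upright in the holder, flange on the grey cylinder, 46 mm above the counter.
- stand: fixed label roll stand: dark steel housing, aluminium deck 45 mm above the counter, 130 mm along y, x from -114 to +65 mm. Origin on the counter below the centre of its well; -x points to the end with the peel edge and rubber guide roller, which rise at most 18 mm above the deck, 70 to 118 mm from the well. The counter between stand and holder is free but for things listed.
- stand_well (a point): centre of the stand's round well, at deck level; z up, axes as the stand. Well 35 mm wide, black floor 19 mm down. In the floor is the blind hole, 13.5 mm wide, 19 mm deep, for the shank; its plate was fixed where last set, so the hole's centre is up to 6 mm off the well's in x and also in y. In the hole, the flange lies on the deck; beside it, it stays 17 mm above.
- roll_blue: blue label roll, a flat ring of labels on a brown card core: 58 mm outside diameter, 25 mm bore, 20 mm high, 60 g. Lies flat. Origin at the centre of its lower face, z up along the bore. Slips down the spindle's post by its own weight. May be absent (None).
- roll_green: green label roll, a flat ring of labels on a brown card core: 58 mm outside diameter, 25 mm bore, 20 mm high, 60 g. Lies flat. Origin at the centre of its lower face, z up along the bore. Slips down the spindle's post by its own weight. May be absent (None).
- roll_orange: orange label roll, a flat ring of labels on a brown card core: 58 mm outside diameter, 25 mm bore, 20 mm high, 60 g. Lies flat. Origin at the centre of its lower face, z up along the bore. Slips down the spindle's post by its own weight. May be absent (None).
- roll_red: red label roll, a flat ring of labels on a brown card core: 58 mm outside diameter, 25 mm bore, 20 mm high, 60 g. Lies flat. Origin at the centre of its lower face, z up along the bore. Slips down the spindle's post by its own weight. May be absent (None).
- jar: bystander: dark glass jar with a black cap, 66 mm in diameter, 90 mm high; origin at the centre of its underside.
- spread_tub: bystander: white tub of spread, 106 mm in diameter, 68 mm high; origin at the centre of its underside.
- tape: bystander: roll of tan parcel tape, 93 mm in diameter, 48 mm high, lying flat; not a label roll. Origin at the centre of its underside.
There are look-alikes about, which are no part of the job. Leave any pink, purple or yellow look-alike of the holder alone.

How it is judged:
On the way, in this order (a step that is already met when the one before it is completed fails the run):
1. the lid is off and stands upright on the counter, clear of the holder, with the spindle still upright in the holder (height (world z) of lid below 0.004 m and angle between lid's own z axis and vertical below 0.06 rad and horizontal distance between lid and holder above 0.08 m and angle between spindle's own z axis and vertical below 0.15 rad and horizontal distance between spindle and holder below 0.01 m), for 0.2 s.
2. the spindle's shank is in the hidden socket and its flange lies flush on the deck (z of spindle in the frame of stand_well between -0.003 and 0.003 m and horizontal distance between spindle and stand_well below 0.012 m and angle between spindle's own z axis and vertical below 0.06 rad), for 0.2 s.
At the end, for the whole second after the job is handed in: Spindle upright in the socket, flange within 3 mm of the deck; every label roll present flat and at rest on its post, within 6 mm of the axis, stacked on the flange or one another; lid upright on the holder, rim within 3 mm of the foot, within 4 mm of the axis (all of step 2 and horizontal distance between each of roll_blue, roll_green, roll_orange, roll_red and spindle below 0.006 m and z of roll_blue in the frame of spindle between 0.002 and 0.049 m and angle between each of roll_blue, roll_green, roll_orange, roll_red's own z axis and vertical below 0.12 rad and linear speed of each of roll_blue, roll_green, roll_orange, roll_red below 0.02 m/s and z of roll_green in the frame of spindle between 0.002 and 0.049 m and z of roll_orange in the frame of spindle between 0.002 and 0.049 m and z of roll_red in the frame of spindle between 0.002 and 0.049 m and horizontal distance between lid and holder below 0.004 m and z of lid in the frame of holder below 0.011 m and angle between lid's own z axis and vertical below 0.06 rad); the robot touches nothing.
It fails at once if the jar is pushed more than 3 cm (distance of jar from where it was at the start of the episode above 0.03 m).
It fails at once if the spread tub is pushed more than 3 cm (distance of spread_tub from where it was at the start of the episode above 0.03 m).
It fails at once if the tape roll is pushed more than 3 cm (distance of tape from where it was at the start of the episode above 0.03 m).
Of roll_blue, roll_green, roll_orange, roll_red only 2 to 3 are there at a start; the rules pass over those that are not, and their reading is None.
At some moment in a run one of roll_blue, roll_green, roll_orange, roll_red may be knocked a few centimetres aside while the robot is not near it.
It also fails if it takes over 210 s, if anything falls off the work surface, if the arm or the gripper's body presses on something with over 40 N, if the wrist force passes 120 N, or if a joint passes its speed limit or range.

ROBOT

A 6-joint arm with a two-finger parallel gripper is mounted at the origin on a cart in front of the work surface, level with it; the furniture and walls round the work are solid. World frame = base frame: x ahead of the robot, y to its left, z up, the work surface at z = 0. Lengths are in m, angles in rad, forces in N, time in s.
With the tool pointing down it reaches from about 0.375 to 0.975 m from the base axis. Payload 3.8 kg.
Tool frame: the origin (TCP) lies midway between the tips of the shut fingers; the grasp point (between the pads) lies 19 mm behind it; z points along the fingers, y is the line along which they close (so a half turn about z gives the same grasp; the last joint's range is limited). The gripper opens to 85 mm and grips with 20 to 120 N. Pads are 22 mm wide; open, the fingers measure 114 mm over their backs; the gripper's body (76 mm by 85 mm) begins 54 mm behind the grasp point. The pads swing forward as they close: fully open they stand 13 mm farther back than shut.
Start: joints at [1.116, 0.264, 1.604, -0, 1.274, -0.037], TCP at [0.274, 0.617, 0.231] pointing down, gripper open.
Joint ranges: [-2.63, 2.63], [-0.94, 2.18], [0.31, 2.57], [-1.31, 4.45], [0, 2.66], [-2.55, 2.55]. Speed limits (rad/s): [2.57, 2.57, 3.14, 3.14, 3.14, 3.14].

INTERFACE

Orientations are given as a unit quaternion [x, y, z, w].
In Python, from workcell import r gives the robot as it stands.
- The arm moves only by the tool move_arm, never from a script. Its argument "steps" is one flat list of numbers, 7 for each row, row after row: the shift along the tool's x, y, z in mm, then the turn, a rotation vector about the tool's x, y, z in degrees, then the closure, from 0 (fully open) to 1 (shut). A call has 1 to 8 rows; each row is the pose to reach, as a shift and turn from the pose commanded when the call began, along the tool's axes at that moment; what a row does not reach only later rows make up. A row lasts 1/12 s, in which the tool goes at most 41.7 mm and 7.16 degrees, less where a joint would pass 70% of its speed; a pose out of reach is approached as far as the arm can. A call with a gripper value outside its range is refused whole. The fingers move at their own pace and stop on an object; "force" is the grip in N (left out, the last holds). Time passes only in rows, so rows that repeat a pose let the fingers close. It gives the time, the measured TCP pose, the force, the opening and the grip force at its end, in the units of the state.
- r.read_state(): the state, without advancing time (a new reading comes with each control period).
- r.camera(name): name is "side" or "top"; returns the picture (400x640x3 uint8, red, green, blue); there is no depth.
- r.get_calibration(name): a dict with "fx", "fy", "cx", "cy" (pixels), "extrinsics" (4x4, takes a point from world to camera coordinates). Camera axes: x right, y down, z forward; pixel columns grow to the right and rows downward; lengths in m; the calibration is good to about 2 mm. A picture is of the moment at which its call begins. get_calibration takes no time and is no camera call.
- r.close_job(): hands the job in; it is judged then, once.
The state is a dict: "clock": time; "qpos": joint angles; "joint_velocities": joint speeds; "joint_efforts": joint torques, N m; "position": TCP position; "ee_rot": TCP orientation; "wrist_force": force on the tool from outside, world axes, zero at the start; "moment": the same for the moment, N m; "finger_gap": finger opening in m; "grasp_force": force on a finger pad.
Only numpy, scipy, OpenCV 4.12 (cv2) and the standard library are available. Lean on these libraries where they do the work, as an engineer would, in place of code of your own. Each camera call takes 0.05 s, during which the arm holds its last target. There are 200 camera calls.

## Working session

There is one attempt and no reset: what is moved stays moved. The work goes in short steps, Python scripts to look and compute and a tool call to move; the robot and the scene stay as the last step left them, time stands still between calls to the robot, and variables do not carry over. Pictures are saved under pics/ and viewed, at most 14 in all, crops included, and the job is handed in when it is done.

Besides the shell and the picture viewer there is one more tool, called after "Call:" by a JSON object that holds its "name" and its "arguments". move_arm: Moves the arm, as the interface text tells. Its arguments: {"type":"object","properties":{"steps":{"type":"array","items":{"type":"number"}},"force":{"type":"number"}},"required":["steps"]}

```bash
mkdir -p pics; python3 - <<'E'
from workcell import r
import cv2
for n in("side","top"):
    cv2.imwrite(f"pics/{n}0.png",r.camera(n)[:,:,::-1]); c=r.get_calibration(n); print(n,c)
print(r.read_state())
E
```

```text
side {'fx': 490.98503187578245, 'fy': 490.98503187578245, 'cx': 319.461813390197, 'cy': 192.77045162472982, 'extrinsics': array([[-0.99931951, -0.03203378,  0.01828516,  0.58070655],
       [-0.03495357,  0.66411953, -0.74680888,  0.10891971],
       [ 0.01177958, -0.74693982, -0.6647873 ,  1.70528638],
       [ 0.        ,  0.        ,  0.        ,  1.        ]])}
top {'fx': 383.3718183813282, 'fy': 383.3718183813282, 'cx': 320.3040086270327, 'cy': 203.2047811690349, 'extrinsics': array([[ 0.00257082, -0.99966495,  0.02575601, -0.07957822],
       [-0.99653392, -0.00470263, -0.08305443,  0.57813779],
       [ 0.08314772, -0.02545322, -0.99621212,  1.07806715],
       [ 0.        ,  0.        ,  0.        ,  1.        ]])}
{'clock': 0.1, 'qpos': array([ 1.11611875e+00,  2.64655361e-01,  1.60525940e+00,  1.93066647e-05,
        1.27374820e+00, -3.68749319e-02]), 'joint_velocities': array([-2.57897627e-03, -1.35969995e-03, -1.59771869e-03,  3.76485961e-04,
       -3.67737471e-05, -8.62353814e-05]), 'joint_efforts': array([ 1.55107596e-04, -5.16709328e+01, -3.68589699e+01, -5.37480673e-05,
        6.42658590e-03, -2.81136232e-05]), 'position': array([0.27356212, 0.61633015, 0.23008983]), 'ee_rot': array([ 2.07387897e-01,  9.78258242e-01, -1.00180341e-03, -2.60813518e-04]), 'wrist_force': array([-0.32599287, -0.16600746, -0.4827112 ]), 'moment': array([ 0.00142054,  0.03711059, -0.00047253]), 'grasp_force': 0.0, 'finger_gap': 0.08545811088473239}
```

View pics/top0.png

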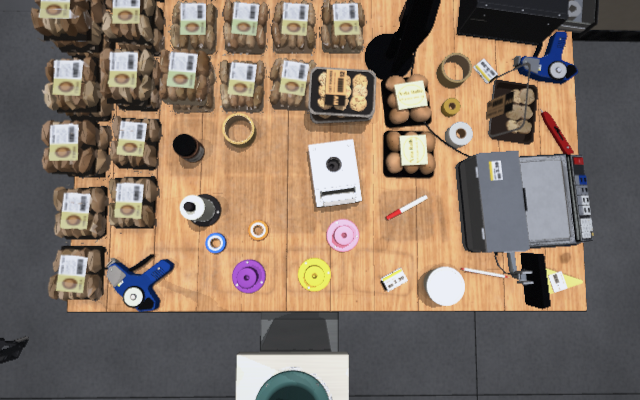

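View pics/side0.png

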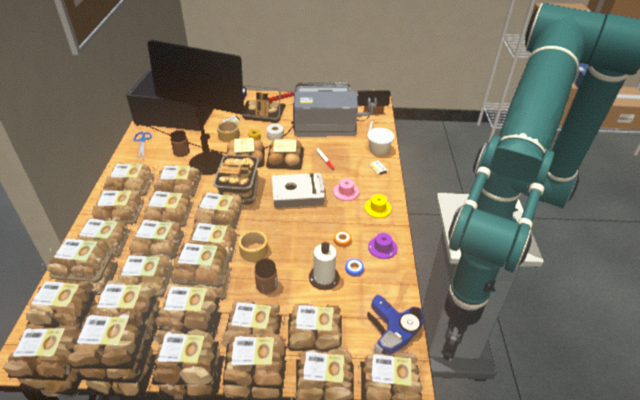

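The top view shows the lid on its holder at (200,208), a blue roll at (215,242) and an orange one at (258,230). The stand is at (333,172) with its well at (333,163). The jar is at (187,148), the tape at (239,129) and the tub at (445,285). Candidates for further rolls are the olive ring (451,106) and the white ring (460,133). The pink, yellow and purple holders are look-alikes. I'll check enlarged crops.

```bash
python3 - <<'E'
import cv2,numpy as np
a=cv2.imread("pics/top0.png"); s=cv2.imread("pics/side0.png")
f=lambda i,x,y,w,h,k:cv2.resize(i[y:y+h,x:x+w],None,fx=k,fy=k,interpolation=cv2.INTER_CUBIC)
cv2.imwrite("pics/c1.png",f(a,160,110,200,150,4))
A=f(a,420,50,100,100,4);B=f(s,220,110,100,100,4)
C=f(s,250,170,200,50+50,4)
cv2.imwrite("pics/c2.png",np.hstack([A,B]))
cv2.imwrite("pics/c3.png",f(s,230,165,180,135,4))
E
```

```text
(no output)
```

View pics/c1.png

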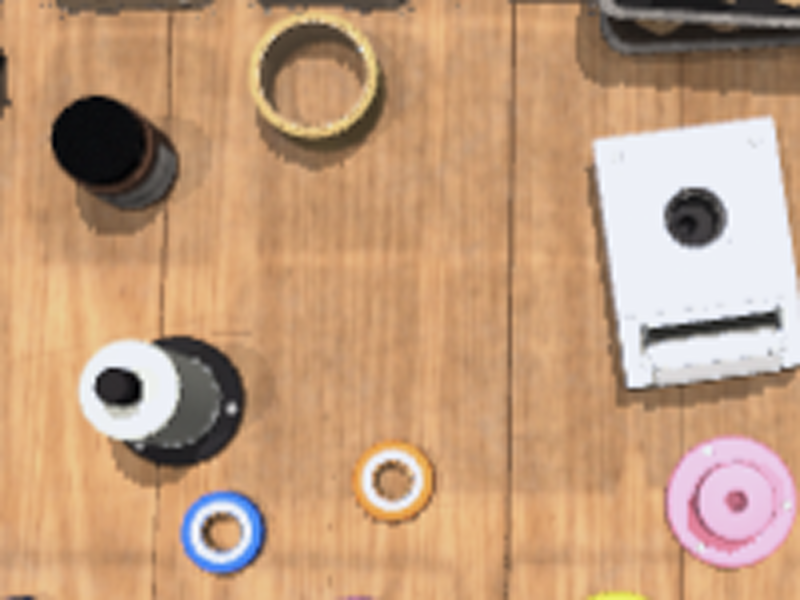

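View pics/c2.png

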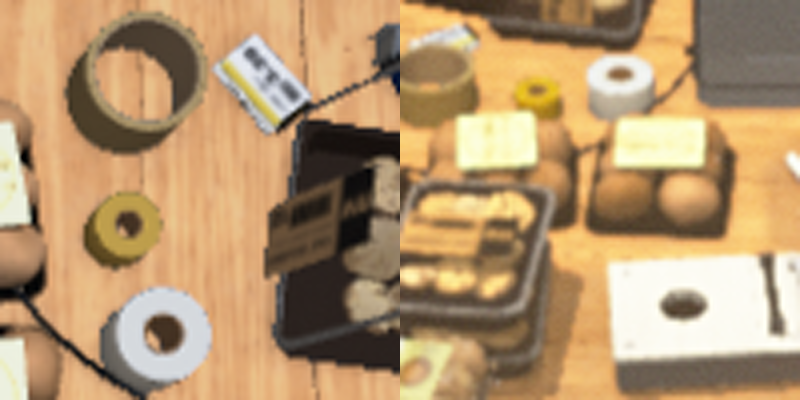

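View pics/c3.png

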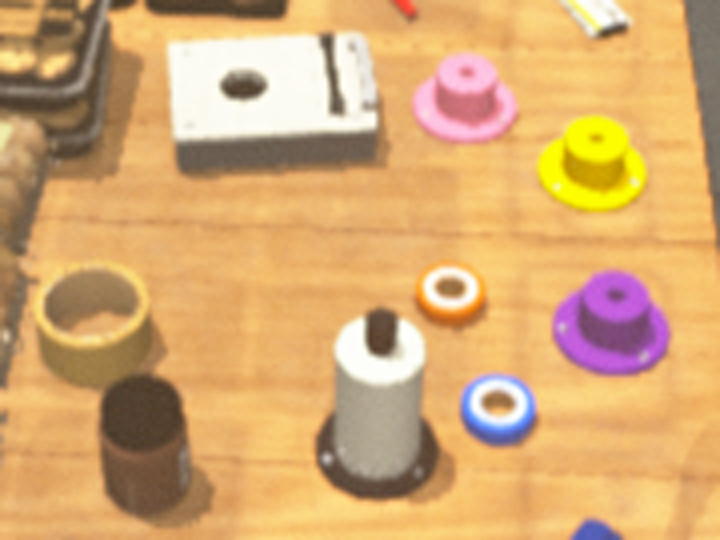

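The crops show the white lid on its black foot at top (205,210), which is the real holder. Only two coloured day rolls are present: blue at (216,243) and orange at (258,230). The olive-yellow, all-one-colour ring and the tall white ring have no white-label face or card core and aren't one of the listed colours, so they are look-alikes.

```bash
cat > h.py <<'E'
from workcell import r
import numpy as np,cv2
def ray(n,u,v):
    c=r.get_calibration(n);E=c["extrinsics"];R=E[:3,:3];t=E[:3,3]
    return -R.T@t, R.T@np.array([(u-c["cx"])/c["fx"],(v-c["cy"])/c["fy"],1])
def at(n,u,v,z):
    o,d=ray(n,u,v); return (o+d*(z-o[2])/d[2])[:2]
def px(n,p):
    c=r.get_calibration(n);E=c["extrinsics"];q=E[:3,:3]@np.array(p)+E[:3,3]
    return np.array([c["fx"]*q[0]/q[2]+c["cx"],c["fy"]*q[1]/q[2]+c["cy"]])
def st():
    s=r.read_state();print("t",round(s["clock"],2),"tcp",s["position"].round(4),"q",s["ee_rot"].round(4),"F",s["wrist_force"].round(1),"M",s["moment"].round(2),"gap",round(s["finger_gap"],4),"gf",round(s["grasp_force"],1))
E
python3 - <<'E'
from h import *
T=lambda x,y:(160+x/4-.375,110+y/4-.375); S=lambda x,y:(230+x/4-.375,165+y/4-.375)
for n,z,t,s in[("roof",.122,(130,390),(380,350)),("knob",.154,(120,383),(381,318)),("foot",.008,(180,401),(378,450)),("blue",.02,(224,532),(499,405)),("orange",.02,(394,482),(451,289)),("well",.045,(695,217),(243,85)),
 ("jar",.09,(99,141),(143,408)),("tape",.048,(315,76),(95,300)),("deckA",.045,(595,140),(169,42)),("deckB",.045,(775,118),(176,140)),("deckC",.045,(628,388),(378,127)),("purple",.046,(354,640),(615,292)),("pink",.046,(737,500),(467,73))]:
    print(n,at("top",*T(*t),z).round(4),at("side",*S(*s),z).round(4))
w=at("top",*T(695,217),.045)
print("floor centre in top crop",(px("top",[*w,.026])-[160,110])*4+1.5, "hole", at("top",*T(686,224),.026)-w)
a=cv2.imread("pics/top0.png")[154:175,323:345]; print(a.max(2)[:, :])
E
```

```text
roof [0.5585 0.2582] [0.5598 0.2636]
knob [0.5606 0.2548] [0.5599 0.2614]
foot [0.5589 0.2571] [0.5584 0.2647]
blue [0.4649 0.2202] [0.4654 0.2257]
orange [0.5007 0.1002] [0.5025 0.1041]
well [ 0.6895 -0.114 ] [ 0.6905 -0.1145]
jar [0.7303 0.294 ] [0.7308 0.2996]
tape [0.7885 0.1571] [0.7879 0.1564]
deckA [ 0.7447 -0.0424] [ 0.7632 -0.1713]
deckB [ 0.7619 -0.1715] [ 0.7432 -0.0383]
deckC [ 0.567  -0.0666] [ 0.5675 -0.0644]
purple [0.3912 0.1225] [0.3714 0.1254]
pink [ 0.4885 -0.1434] [ 0.4885 -0.1408]
floor centre in top crop [693.43575079 221.8522566 ] hole [-0.00161561  0.00539925]
[[247 247 247 247 247 247 247 247 247 247 247 247 247 247 247 247 247 247
  247 247 247 247]
 [247 247 247 247 247 247 247 247 247 247 247 247 247 247 247 247 247 247
  247 247 247 247]
 [247 247 247 247 247 247 245 236 234 230 230 231 232 235 243 247 247 247
  247 247 247 247]
 [247 247 247 247 247 246 228 138 133  83  73  76  90 128 204 237 247 247
  247 247 247 247]
 [247 247 247 247 245 225 137  74  95  97  72  70  54  67  80 150 237 247
  247 247 247 247]
 [247 247 247 245 225 102  61  69  81  33  2
[... 744 characters left out ...]
2  64  69  69  63  47  82 131
  236 247 247 247]
 [247 247 247 242 162  67  64  55  54  45  58  68  68  67  60  63 100 177
  247 247 247 247]
 [247 247 247 247 239 124  88  58  60  59  68  68  64  64  61 105 165 232
  246 243 247 247]
 [247 247 247 247 245 220 163  80  72  61  68  66  63  82 127 194 236 247
  245 233 247 247]
 [247 247 247 247 247 247 242 177 167 131 138 132 141 181 221 247 247 247
  247 247 247 247]
 [247 247 247 247 247 247 247 247 244 227 230 227 232 247 247 247 247 247
  247 247 247 247]
 [247 247 247 247 247 247 247 247 247 247 247 247 247 247 247 247 247 247
  247 247 247 247]
 [247 247 247 247 247 247 247 247 247 247 247 247 247 247 247 247 247 247
  247 247 247 247]]
```

Call:
{"name": "move_arm", "arguments": {"steps": [0,0,0,0,0,-7,0,0,0,0,0,0,-14,0,0,0,0,0,0,-21,0,0,0,0,0,0,-24,0,0,0,0,0,0,-24,0]}}

```text
clock: 0.52
position: [0.2737, 0.6166, 0.2305]
ee_rot: [-0.001, 1.0, -0.001, -0.0]
wrist_force: [-0.2, 0.3, 0.5]
finger_gap: 0.0854
grasp_force: 0.0
```

The well's dark floor shows the hole about 5 mm towards +y and 2–3 mm towards −x of the well centre. The tool axes are now x = −X, y = +Y, z = −Z. Next I go to the knob.

Call:
{"name": "move_arm", "arguments": {"steps": [-25,-31,0,0,0,0,0,-50,-62,0,0,0,0,0,-75,-94,0,0,0,0,0,-100,-125,0,0,0,0,0,-125,-156,0,0,0,0,0,-150,-187,0,0,0,0,0,-175,-218,0,0,0,0,0,-200,-250,0,0,0,0,0]}}

```text
clock: 1.18
position: [0.4749, 0.3655, 0.2311]
ee_rot: [0.0, 1.0, -0.0, -0.0]
wrist_force: [1.3, 0.3, 0.1]
finger_gap: 0.0853
grasp_force: 0.0
```

Call:
{"name": "move_arm", "arguments": {"steps": [-25,-31,0,0,0,0,0,-50,-62,0,0,0,0,0,-75,-94,0,0,0,0,0,-85,-106,0,0,0,0,0,-85,-106,0,0,0,0,0,-85,-106,0,0,0,0,0]}}

```text
clock: 1.68
position: [0.5593, 0.2607, 0.2308]
ee_rot: [0.001, 1.0, 0.0, -0.001]
wrist_force: [0.5, 0.5, 0.0]
finger_gap: 0.0858
grasp_force: 0.0
```

Call:
{"name": "move_arm", "arguments": {"steps": [0,0,35,0,0,0,0,0,0,70,0,0,0,0,0,0,95,0,0,0,0,0,0,103,0,0,0,0,0,0,103,0,0,0,0.5,0,0,103,0,0,0,0.5,0,0,103,0,0,0,0.55,0,0,103,0,0,0,0.55], "force": 25}}

```text
clock: 2.35
position: [0.5608, 0.2624, 0.131]
ee_rot: [-0.001, 1.0, 0.001, 0.002]
wrist_force: [0.5, -0.2, 0.1]
finger_gap: 0.0399
grasp_force: 0.0
```

```bash
python3 - <<'E'
from h import *
st()
a=r.camera("top")[:,:,::-1];s=r.camera("side")[:,:,::-1]
f=lambda i,x,y:cv2.resize(i[y:y+80,x:x+80],None,fx=5,fy=5,interpolation=cv2.INTER_CUBIC)
cv2.imwrite("pics/k.png",np.hstack([f(a,160,165),f(s,285,220)]))
E
```

```text
t 2.35 tcp [0.5608 0.2624 0.131 ] q [-7.0e-04  1.0e+00  9.0e-04  2.1e-03] F [ 0.5 -0.2  0.1] M [-0.02  0.01 -0.05] gap 0.0399 gf 0.0
```

View pics/k.png

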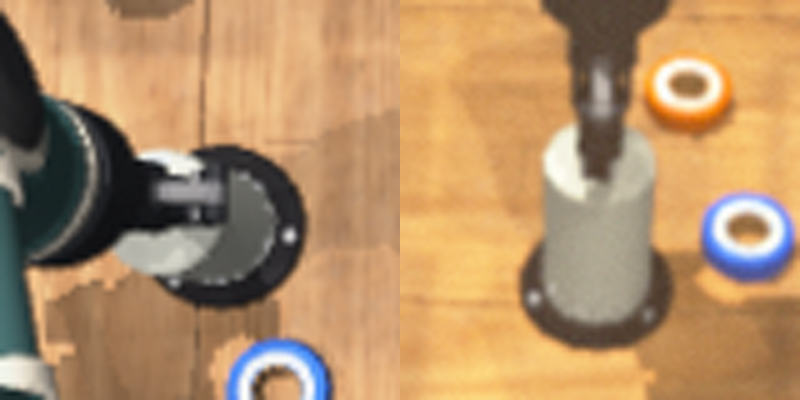

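The fingers straddle the knob, which sits centred between them at side crop (600,170), so I close.

Call:
{"name": "move_arm", "arguments": {"steps": [0,0,0,0,0,0,0.65,0,0,0,0,0,0,0.75,0,0,0,0,0,0,0.85,0,0,0,0,0,0,1,0,0,0,0,0,0,1,0,0,0,0,0,0,1], "force": 30}}

```text
clock: 2.95
position: [0.5601, 0.2612, 0.1295]
ee_rot: [-0.0, 1.0, 0.0, 0.001]
wrist_force: [-0.1, -1.8, 5.3]
finger_gap: 0.0244
grasp_force: 29.5
```

```bash
python3 - <<'E'
from h import *
st()
E
```

```text
t 2.95 tcp [0.5601 0.2612 0.1295] q [-4.e-04  1.e+00  2.e-04  9.e-04] F [-0.1 -1.8  5.3] M [-0.22  0.06 -0.05] gap 0.0244 gf 29.5
```

Call:
{"name": "move_arm", "arguments": {"steps": [0,0,-10,0,0,0,1,0,0,-25,0,0,0,1,0,0,-45,0,0,0,1,0,0,-65,0,0,0,1,0,0,-85,0,0,0,1,0,0,-105,0,0,0,1,0,0,-125,0,0,0,1,0,0,-135,0,0,0,1]}}

```text
clock: 3.62
position: [0.5599, 0.2617, 0.266]
ee_rot: [-0.001, 1.0, 0.001, 0.001]
wrist_force: [0.3, 0.8, -1.4]
finger_gap: 0.024
grasp_force: 29.7
```

```bash
python3 - <<'E'
from h import *
st()
cv2.imwrite("pics/l.png",cv2.resize(r.camera("side")[160:310,220:420,::-1],None,fx=3,fy=3))
E
```

```text
t 3.62 tcp [0.5599 0.2617 0.266 ] q [-5.0e-04  1.0e+00  7.0e-04  1.3e-03] F [ 0.3  0.8 -1.4] M [ 0.02  0.   -0.01] gap 0.024 gf 29.7
```

View pics/l.png

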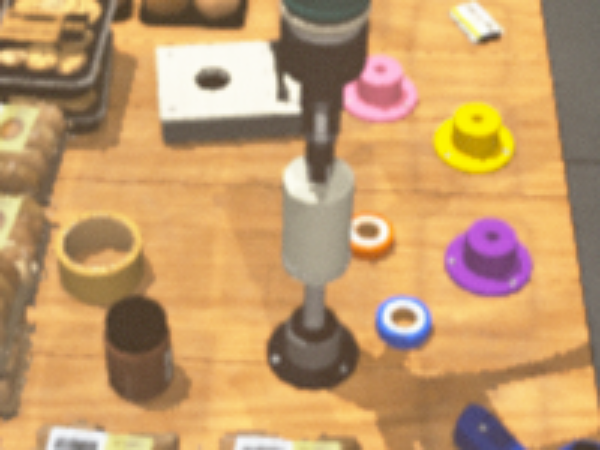

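The lid is lifted clear at side crop (318,220), with the spindle upright in the holder below it at (315,310). Next I move it over the counter.

Call:
{"name": "move_arm", "arguments": {"steps": [-15,-18,0,0,0,0,1,-35,-42,0,0,0,0,1,-55,-67,0,0,0,0,1,-75,-91,0,0,0,0,1,-92,-111,0,0,0,0,1,-100,-121,0,0,0,0,1,-100,-121,20,0,0,0,1,-100,-121,45,0,0,0,1]}}

```text
clock: 4.33
position: [0.6613, 0.1399, 0.2197]
ee_rot: [0.0, 1.0, 0.001, 0.002]
wrist_force: [0.7, 0.8, -2.2]
finger_gap: 0.0243
grasp_force: 29.8
```

Call:
{"name": "move_arm", "arguments": {"steps": [0,0,25,0,0,0,1,0,0,50,0,0,0,1,0,0,70,0,0,0,1,0,0,85,0,0,0,1,0,0,93,0,0,0,1,0,0,97,0,0,0,1,0,0,98,0,0,0,1,0,0,98,0,0,0,1]}}

```text
clock: 5.0
position: [0.6591, 0.1403, 0.1219]
ee_rot: [-0.001, 1.0, -0.0, -0.0]
wrist_force: [-3.1, -1.5, 5.2]
finger_gap: 0.024
grasp_force: 30.6
```

Call:
{"name": "move_arm", "arguments": {"steps": [0,0,0,0,0,0,0.7,0,0,0,0,0,0,0.5,0,0,0,0,0,0,0.2,0,0,0,0,0,0,0,0,0,-20,0,0,0,0,0,0,-50,0,0,0,0,0,0,-80,0,0,0,0,0,0,-90,0,0,0,0]}}

```text
clock: 5.67
position: [0.662, 0.1409, 0.2157]
ee_rot: [-0.001, 1.0, 0.001, 0.004]
wrist_force: [1.5, 0.0, 0.7]
finger_gap: 0.0857
grasp_force: 0.0
```

Call:
{"name": "move_arm", "arguments": {"steps": [20,24,0,0,0,0,0,45,54,0,0,0,0,0,70,85,0,0,0,0,0,90,109,0,0,0,0,0,100,121,0,0,0,0,0,100,121,0,0,0,0,0,100,121,0,0,0,0,0]}}

```text
clock: 6.25
position: [0.559, 0.2617, 0.21]
ee_rot: [-0.002, 1.0, -0.0, 0.0]
wrist_force: [0.4, 0.0, 0.5]
finger_gap: 0.0854
grasp_force: 0.0
```

```bash
python3 - <<'E'
from h import *
st()
a=r.camera("top")[:,:,::-1];s=r.camera("side")[:,:,::-1]
f=lambda i,x,y:cv2.resize(i[y:y+130,x:x+130],None,fx=3,fy=3,interpolation=cv2.INTER_CUBIC)
cv2.imwrite("pics/m.png",np.hstack([f(a,150,140),f(s,270,180)]))
E
```

```text
t 6.25 tcp [0.559  0.2617 0.21  ] q [-1.6e-03  1.0e+00 -3.0e-04  2.0e-04] F [0.4 0.  0.5] M [ 0.03 -0.02  0.04] gap 0.0854 gf 0.0
```

View pics/m.png

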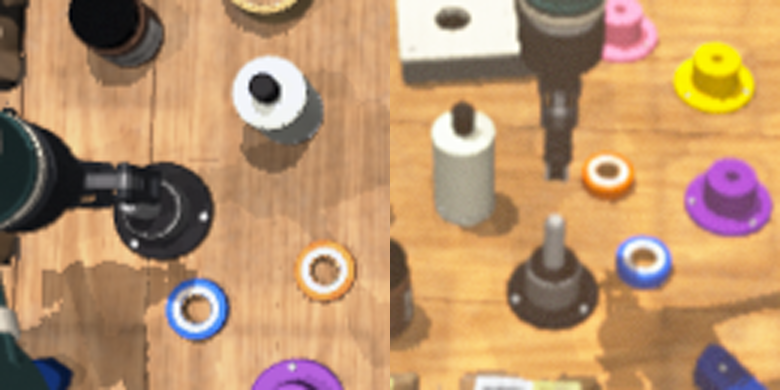

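The lid stands upright on the counter at left crop (270,95). The spindle is upright in the holder under the open fingers, so I go down to its post.

Call:
{"name": "move_arm", "arguments": {"steps": [0,0,30,0,0,0,0,0,0,65,0,0,0,0,0,0,100,0,0,0,0,0,0,125,0,0,0,0,0,0,138,0,0,0,0.3,0,0,138,0,0,0,0.6,0,0,138,0,0,0,0.7,0,0,138,0,0,0,0.8], "force": 80}}

```text
clock: 7.02
position: [0.5613, 0.2615, 0.0743]
ee_rot: [-0.0, 1.0, 0.001, 0.002]
wrist_force: [-0.2, -1.0, -1.0]
finger_gap: 0.0389
grasp_force: 0.0
```

Call:
{"name": "move_arm", "arguments": {"steps": [0,0,0,0,0,0,0.9,0,0,0,0,0,0,1,0,0,0,0,0,0,1,0,0,0,0,0,0,1]}}

```text
clock: 7.35
position: [0.5614, 0.2617, 0.075]
ee_rot: [-0.001, 1.0, 0.001, 0.002]
wrist_force: [0.9, -2.2, 7.1]
finger_gap: 0.0193
grasp_force: 78.3
```

```bash
python3 - <<'E'
from h import *
st()
E
```

```text
t 7.35 tcp [0.5614 0.2617 0.075 ] q [-7.0e-04  1.0e+00  6.0e-04  2.3e-03] F [ 0.9 -2.2  7.1] M [-0.35 -0.1  -0.02] gap 0.0193 gf 78.3
```

Call:
{"name": "move_arm", "arguments": {"steps": [0,0,-10,0,0,0,1,0,0,-30,0,0,0,1,0,0,-55,0,0,0,1,0,0,-75,0,0,0,1,0,-20,-80,0,0,0,1,0,-50,-80,0,0,0,1,0,-80,-80,0,0,0,1,0,-110,-80,0,0,0,1]}}

```text
clock: 8.02
position: [0.5588, 0.1508, 0.1531]
ee_rot: [-0.001, 1.0, 0.0, 0.0]
wrist_force: [0.0, -0.6, -1.4]
finger_gap: 0.0189
grasp_force: 79.0
```

Call:
{"name": "move_arm", "arguments": {"steps": [0,-35,0,0,0,0,1,0,-70,0,0,0,0,1,0,-105,0,0,0,0,1,-10,-140,0,0,0,0,1,-30,-170,0,0,0,0,1,-50,-200,0,0,0,0,1,-75,-230,0,0,0,0,1,-95,-250,0,0,0,0,1]}}

```text
clock: 8.68
position: [0.6556, -0.1013, 0.1529]
ee_rot: [0.0, 1.0, -0.0, 0.0]
wrist_force: [0.5, -0.6, -1.0]
finger_gap: 0.0187
grasp_force: 79.0
```

Call:
{"name": "move_arm", "arguments": {"steps": [-15,-5,0,0,0,0,1,-28,-11,0,0,0,0,1,-32,-11,0,0,0,0,1,-32,-11,0,0,0,0,1,-32,-11,0,0,0,0,1]}}

```text
clock: 9.1
position: [0.6859, -0.1088, 0.1521]
ee_rot: [-0.001, 1.0, 0.0, -0.001]
wrist_force: [0.6, 0.5, -2.0]
finger_gap: 0.0193
grasp_force: 79.0
```

```bash
python3 - <<'E'
from h import *
st()
a=r.camera("top")[:,:,::-1];s=r.camera("side")[:,:,::-1]
f=lambda i,x,y:cv2.resize(i[y:y+80,x:x+80],None,fx=5,fy=5,interpolation=cv2.INTER_CUBIC)
cv2.imwrite("pics/n.png",np.hstack([f(a,285,125),f(s,255,135)]))
p=r.read_state()["position"]
print("expected tip px in side crop",(px("side",[p[0],p[1],p[2]-.028-.036])-[255,135])*5)
print("well in side crop",(px("side",[.690,-.114,.045])-[255,135])*5)
E
```

```text
t 9.1 tcp [ 0.6859 -0.1088  0.1521] q [-8.e-04  1.e+00  3.e-04 -7.e-04] F [ 0.6  0.5 -2. ] M [ 0.01  0.   -0.01] gap 0.0193 gf 79.0
expected tip px in side crop [181.81097729 213.88273808]
well in side crop [177.47003338 254.8259034 ]
```

View pics/n.png

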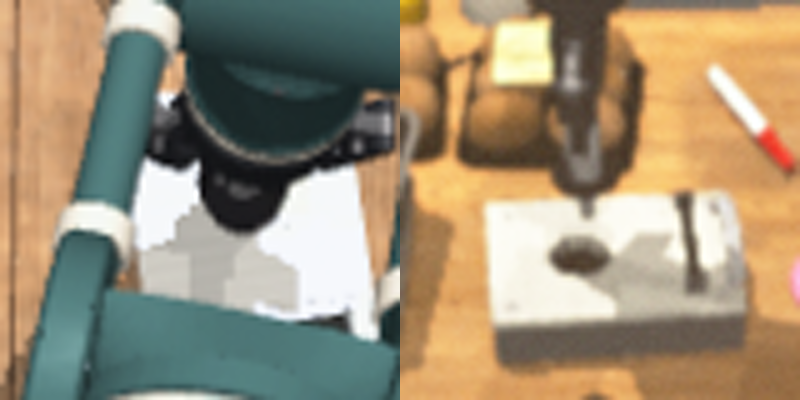

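The shank tip is at side crop (187,212), about 5 mm to the −x side of the well centre. My hole estimate is −2.6 mm, so I shift +2 mm in x and go down gently.

Call:
{"name": "move_arm", "arguments": {"steps": [-2,0,15,0,0,0,1,-2,0,35,0,0,0,1,-2,0,50,0,0,0,1,-2,0,57,0,0,0,1,-2,0,60,0,0,0,1,-2,0,62,0,0,0,1,-2,0,64,0,0,0,1,-2,0,64,0,0,0,1]}}

```text
clock: 9.87
position: [0.6875, -0.1089, 0.0901]
ee_rot: [-0.001, 1.0, 0.001, -0.001]
wrist_force: [-5.8, 2.0, 9.5]
finger_gap: 0.0192
grasp_force: 80.5
```

```bash
python3 -c "
from h import *
st()"
```

```text
t 9.87 tcp [ 0.6875 -0.1089  0.0901] q [-6.0e-04  1.0e+00  5.0e-04 -1.5e-03] F [-5.8  2.   9.5] M [ 0.5   1.67 -0.01] gap 0.0192 gf 80.5
```

The force on the tip points −x and slightly +y, so it looks like the shank taper is on the rim. I move that way.

Call:
{"name": "move_arm", "arguments": {"steps": [0.5,0,0,0,0,0,1,1,0.3,0,0,0,0,1,1.5,0.3,0,0,0,0,1,2,0.6,0.5,0,0,0,1,2.5,0.6,1,0,0,0,1,2.5,0.6,2,0,0,0,1]}}

```text
clock: 10.37
position: [0.6869, -0.1089, 0.0901]
ee_rot: [-0.001, 1.0, -0.0, 0.001]
wrist_force: [-5.3, 3.0, 16.9]
finger_gap: 0.0191
grasp_force: 81.1
```

```bash
python3 -c "
from h import *
st()"
```

```text
t 10.37 tcp [ 0.6869 -0.1089  0.0901] q [-6.e-04  1.e+00 -0.e+00  9.e-04] F [-5.3  3.  16.9] M [0.43 1.48 0.03] gap 0.0191 gf 81.1
```

Call:
{"name": "move_arm", "arguments": {"steps": [0.7,0,-1,0,0,0,1,1.4,0,-1,0,0,0,1,2,0,-1,0,0,0,1,2,0,-1,0,0,0,1]}}

```text
clock: 10.7
position: [0.6858, -0.1088, 0.0905]
ee_rot: [-0.001, 1.0, -0.0, 0.002]
wrist_force: [-1.8, 1.3, 9.7]
finger_gap: 0.0192
grasp_force: 80.2
```

```bash
python3 -c "
from h import *
st()"
```

```text
t 10.7 tcp [ 0.6858 -0.1088  0.0905] q [-5.e-04  1.e+00 -0.e+00  2.e-03] F [-1.8  1.3  9.7] M [0.3  0.42 0.01] gap 0.0192 gf 80.2
```

Call:
{"name": "move_arm", "arguments": {"steps": [0.7,0.5,0,0,0,0,1,1.4,1,0,0,0,0,1,2,1,0,0,0,0,1,2,1,0,0,0,0,1]}}

```text
clock: 11.03
position: [0.685, -0.1085, 0.0907]
ee_rot: [-0.001, 1.0, -0.001, 0.003]
wrist_force: [0.8, -0.4, 6.1]
finger_gap: 0.0193
grasp_force: 80.0
```

```bash
python3 -c "
from h import *
st()"
```

```text
t 11.03 tcp [ 0.685  -0.1085  0.0907] q [-6.0e-04  1.0e+00 -7.0e-04  3.3e-03] F [ 0.8 -0.4  6.1] M [-0.11 -0.15 -0.03] gap 0.0193 gf 80.0
```

Call:
{"name": "move_arm", "arguments": {"steps": [-1,0,0,0,0,0,1,-2,0,0,0,0,0,1,-3,0,0,0,0,0,1,-4,0,0,0,0,0,1,-5,0,0,0,0,0,1,-6,0,0,0,0,0,1,-7,0,0,0,0,0,1,-8,0,0,0,0,0,1]}}

```text
clock: 11.7
position: [0.6884, -0.1085, 0.0899]
ee_rot: [-0.001, 1.0, -0.0, -0.002]
wrist_force: [-10.4, -0.6, 13.7]
finger_gap: 0.0194
grasp_force: 80.8
```

```bash
python3 - <<'E'
from h import *
st()
a=r.camera("top")[:,:,::-1];s=r.camera("side")[:,:,::-1]
cv2.imwrite("pics/o.png",cv2.resize(s[165:205,265:325],None,fx=10,fy=10,interpolation=cv2.INTER_CUBIC))
for x,y,z in[(.690,-.114,.045),(.690,-.114,.026),(.687,-.109,.026)]:print((px("side",[x,y,z])-[265,165])*10)
E
```

```text
t 11.7 tcp [ 0.6884 -0.1085  0.0899] q [-8.e-04  1.e+00 -4.e-04 -2.e-03] F [-10.4  -0.6  13.7] M [-0.19  2.46 -0.01] gap 0.0194 gf 80.8
[254.94006677 209.6518068 ]
[256.03654797 249.24536274]
[263.2630345  258.64682148]
```

View pics/o.png

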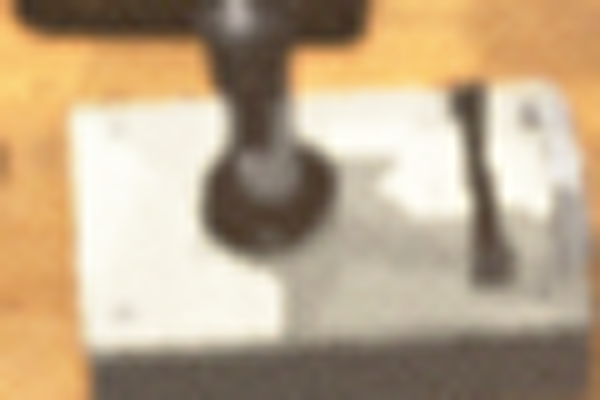

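Call:
{"name": "move_arm", "arguments": {"steps": [0,0,-4,0,0,0,1,0,0,-7,0,0,0,1,0,0,-7,0,0,0,1,0,0,-7,0,0,0,1]}}

```text
clock: 12.13
position: [0.6905, -0.1079, 0.0944]
ee_rot: [-0.001, 1.0, -0.0, 0.0]
wrist_force: [0.3, -0.0, -1.9]
finger_gap: 0.0193
grasp_force: 79.1
```

```bash
python3 - <<'E'
from h import *
st()
print(at("side",292,185,.0645),at("side",291,186,.045))
s=r.camera("side")[:,:,::-1]
cv2.imwrite("pics/p.png",cv2.resize(s[155:205,265:325],None,fx=10,fy=10,interpolation=cv2.INTER_CUBIC))
E
```

```text
t 12.13 tcp [ 0.6905 -0.1079  0.0944] q [-6.e-04  1.e+00 -0.e+00  4.e-04] F [ 0.3 -0.  -1.9] M [0.05 0.02 0.03] gap 0.0193 gf 79.1
[ 0.68294717 -0.09706617] [ 0.68816768 -0.11390566]
```

View pics/p.png

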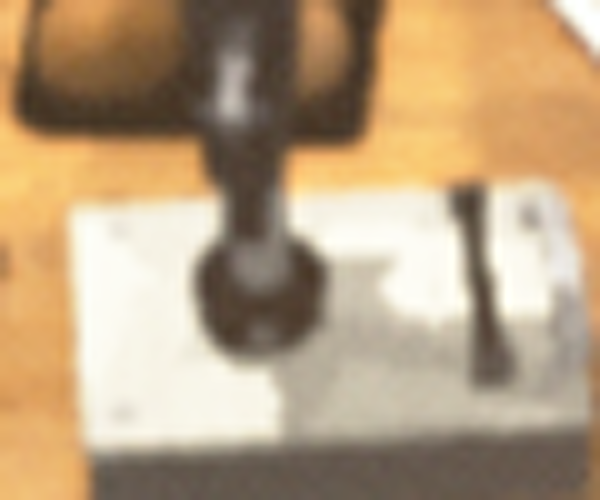

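Call:
{"name": "move_arm", "arguments": {"steps": [0.5,0,2,0,0,0,1,0.5,0,4,0,0,0,1,0.5,0,6,0,0,0,1,0.5,0,7,0,0,0,1,0.5,0,7,0,0,0,1]}}

```text
clock: 12.6
position: [0.6895, -0.1081, 0.0866]
ee_rot: [-0.001, 1.0, -0.0, -0.0]
wrist_force: [0.1, -0.5, -1.7]
finger_gap: 0.019
grasp_force: 79.1
```

```bash
python3 -c "
from h import *
st()"
```

```text
t 12.6 tcp [ 0.6895 -0.1081  0.0866] q [-5.e-04  1.e+00 -0.e+00 -3.e-04] F [ 0.1 -0.5 -1.7] M [-0.11 -0.09 -0.02] gap 0.019 gf 79.1
```

There is no contact at z 0.0866, below the floor-contact height, so the tip has entered the hole. I go down to flush.

Call:
{"name": "move_arm", "arguments": {"steps": [0,0,2,0,0,0,1,0,0,5,0,0,0,1,0,0,8,0,0,0,1,0,0,11,0,0,0,1,0,0,13,0,0,0,1,0,0,15,0,0,0,1,0,0,16,0,0,0,1,0,0,16,0,0,0,1]}}

```text
clock: 13.27
position: [0.6898, -0.1083, 0.0742]
ee_rot: [-0.001, 1.0, -0.0, 0.0]
wrist_force: [-5.7, 0.3, 12.0]
finger_gap: 0.0193
grasp_force: 80.6
```

```bash
python3 -c "
from h import *
st()"
```

```text
t 13.27 tcp [ 0.6898 -0.1083  0.0742] q [-6.e-04  1.e+00 -2.e-04  1.e-04] F [-5.7  0.3 12. ] M [0.14 1.   0.05] gap 0.0193 gf 80.6
```

Call:
{"name": "move_arm", "arguments": {"steps": [0,0,-1,0,0,0,0.8,0,0,-1,0,0,0,0.5,0,0,-1,0,0,0,0.2,0,0,-1,0,0,0,0,0,0,-25,0,0,0,0,0,0,-55,0,0,0,0,0,0,-85,0,0,0,0,0,0,-95,0,0,0,0]}}

```text
clock: 13.93
position: [0.6924, -0.1084, 0.1715]
ee_rot: [-0.001, 1.0, -0.001, 0.004]
wrist_force: [0.9, 0.0, 1.8]
finger_gap: 0.0853
grasp_force: 0.0
```

Call:
{"name": "move_arm", "arguments": {"steps": [20,22,0,0,0,0,0,45,50,0,0,0,0,0,70,78,0,0,0,0,0,95,106,0,0,0,0,0,120,134,0,0,0,0,0,145,162,0,0,0,0,0,170,190,0,0,0,0,0,188,210,0,0,0,0,0]}}

```text
clock: 14.6
position: [0.4987, 0.1035, 0.1653]
ee_rot: [-0.001, 1.0, 0.0, -0.001]
wrist_force: [-0.5, 0.6, -0.3]
finger_gap: 0.0857
grasp_force: 0.0
```

```bash
python3 - <<'E'
from h import *
st()
a=r.camera("top")[:,:,::-1];s=r.camera("side")[:,:,::-1]
cv2.imwrite("pics/full_t.png",a);cv2.imwrite("pics/full_s.png",s)
f=lambda i,x,y:cv2.resize(i[y:y+140,x:x+100],None,fx=4,fy=4,interpolation=cv2.INTER_CUBIC)
cv2.imwrite("pics/q.png",np.hstack([f(a,265,120),f(s,265,150)]))
p=r.read_state()["position"]
print((px("side",p)-[265,150])*4+[400,0])
E
```

```text
t 14.6 tcp [0.4987 0.1035 0.1653] q [-8.e-04  1.e+00  3.e-04 -1.e-03] F [-0.5  0.6 -0.3] M [-0.02 -0.02 -0.  ] gap 0.0857 gf 0.0
[724.40688926 219.24196614]
```

View pics/q.png

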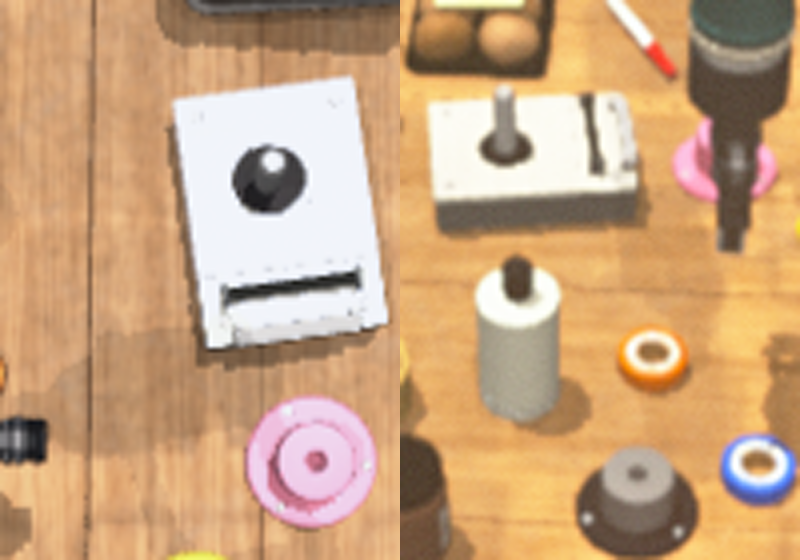

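The spindle stands in the stand with its flange on the deck, at side crop (505,125). The orange roll has been knocked: it was at side (343,237) and is now at (328,238). Blue is unmoved. I'll measure the rolls and the post by colour.

```bash
python3 - <<'E'
from h import *
for n in("top","side"):
    i=r.camera(n)[:,:,::-1].copy(); h=cv2.cvtColor(i,cv2.COLOR_BGR2HSV)
    roi=(slice(190,270),slice(190,300)) if n=="top" else (slice(215,285),slice(305,375))
    for c,lo,hi in(("orange",(8,190,150),(20,255,255)),("blue",(100,130,90),(125,255,255))):
        m=np.zeros(h.shape[:2],np.uint8);m[roi]=cv2.inRange(h,lo,hi)[roi]
        k,l,s,ce=cv2.connectedComponentsWithStats(m,connectivity=8)
        for b in range(1,k):
            if s[b,4]>15: 
                u,v=s[b,0]+s[b,2]/2-.5,s[b,1]+s[b,3]/2-.5; print(n,c,s[b],at(n,u,v,.02 if n=="top" else .012).round(4))
st()
print("post side",at("side",265+(505-400)/4-.4,150+90/4-.4,.114),"post top",at("top",265+272/4-.4,120+160/4-.4,.114),"flange top",at("top",265+269/4-.4,120+178/4-.4,.05))
E
```

```text
side orange [320 234  17  14  73] [0.5495 0.1152]
side blue [346 263  17  11  47] [0.4661 0.2276]
t 14.8 tcp [0.5011 0.1022 0.1659] q [-1.5e-03  1.0e+00 -2.0e-04  1.0e-04] F [-0.5 -0.1  0.1] M [-0.02  0.05 -0.  ] gap 0.0855 gf 0.0
post side [ 0.68689495 -0.10861312] post top [ 0.68808297 -0.10776682] flange top [ 0.68788595 -0.10933296]
```

Call:
{"name": "move_arm", "arguments": {"steps": [-20,0,0,0,0,0,0,-45,0,10,0,0,0,0,-52,0,35,0,0,0,0,-52,0,65,0,0,0,0,-52,0,90,0,0,0,0,-52,0,110,0,0,0,0,-52,0,120,0,0,0,0,-52,0,120,0,0,0,0]}}

```text
clock: 15.47
position: [0.5518, 0.1004, 0.043]
ee_rot: [0.0, 1.0, -0.001, -0.003]
wrist_force: [-0.7, -0.1, -0.0]
finger_gap: 0.0853
grasp_force: 0.0
```

```bash
python3 - <<'E'
from h import *
st()
a=r.camera("top")[:,:,::-1];s=r.camera("side")[:,:,::-1]
f=lambda i,x,y:cv2.resize(i[y:y+80,x:x+80],None,fx=5,fy=5,interpolation=cv2.INTER_CUBIC)
cv2.imwrite("pics/r.png",np.hstack([f(a,220,170),f(s,285,195)]))
E
```

```text
t 15.47 tcp [0.5518 0.1004 0.043 ] q [ 1.0e-04  1.0e+00 -5.0e-04 -2.8e-03] F [-0.7 -0.1 -0. ] M [0.   0.01 0.  ] gap 0.0853 gf 0.0
```

View pics/r.png

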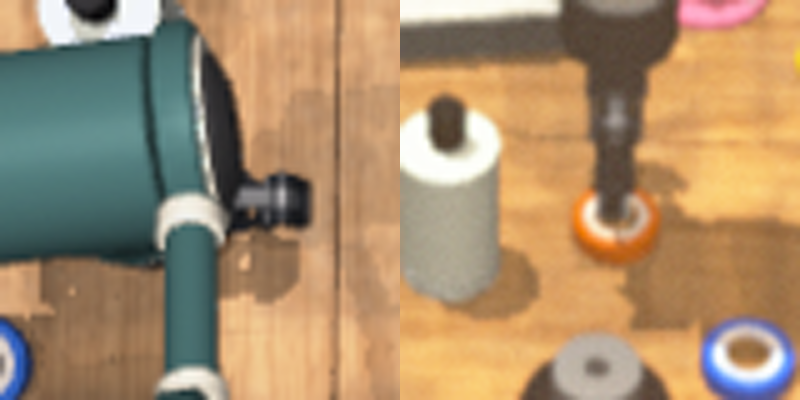

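The near finger at (616,205) lines up in x with the orange roll's centre at (616,225). I go down and grip.

Call:
{"name": "move_arm", "arguments": {"steps": [0,0,15,0,0,0,0,0,0,28,0,0,0,0,0,0,36,0,0,0,0,0,0,40,0,0,0,0,0,0,40,0,0,0,0.1,0,0,40,0,0,0,0.2,0,0,40,0,0,0,0.25,0,0,40,0,0,0,0.3], "force": 25}}

```text
clock: 16.23
position: [0.5541, 0.1021, 0.0071]
ee_rot: [-0.001, 1.0, 0.0, 0.001]
wrist_force: [-0.8, 0.5, -0.0]
finger_gap: 0.0598
grasp_force: 0.4
```

Call:
{"name": "move_arm", "arguments": {"steps": [0,0,0,0,0,0,0.35,0,0,0,0,0,0,0.4,0,0,0,0,0,0,0.45,0,0,0,0,0,0,0.5,0,0,0,0,0,0,0.5]}}

```text
clock: 16.65
position: [0.5542, 0.1021, 0.0075]
ee_rot: [-0.001, 1.0, 0.0, 0.001]
wrist_force: [-1.2, 0.3, 5.9]
finger_gap: 0.0563
grasp_force: 26.3
```

```bash
python3 -c "
from h import *
st()"
```

```text
t 16.65 tcp [0.5542 0.1021 0.0075] q [-6.e-04  1.e+00  2.e-04  8.e-04] F [-1.2  0.3  5.9] M [ 0.12  0.25 -0.06] gap 0.0563 gf 26.3
```

Call:
{"name": "move_arm", "arguments": {"steps": [0,0,-6,0,0,0,0.5,0,0,-20,0,0,0,0.5,0,0,-40,0,0,0,0.5,0,0,-65,0,0,0,0.5,0,0,-90,0,0,0,0.5,0,0,-112,0,0,0,0.5,0,0,-125,0,0,0,0.5,0,0,-125,0,0,0,0.5]}}

```text
clock: 17.32
position: [0.5561, 0.1022, 0.1353]
ee_rot: [-0.001, 1.0, 0.0, 0.004]
wrist_force: [1.2, -0.5, -0.7]
finger_gap: 0.0565
grasp_force: 26.9
```

Call:
{"name": "move_arm", "arguments": {"steps": [-10,-15,0,0,0,0,0.5,-28,-43,0,0,0,0,0.5,-46,-71,0,0,0,0,0.5,-64,-99,0,0,0,0,0.5,-82,-127,0,0,0,0,0.5,-100,-155,0,0,0,0,0.5,-118,-182,0,0,0,0,0.5,-131,-202,0,0,0,0,0.5]}}

```text
clock: 17.98
position: [0.6847, -0.1024, 0.1289]
ee_rot: [-0.0, 1.0, -0.0, -0.001]
wrist_force: [0.3, 0.9, -1.5]
finger_gap: 0.0564
grasp_force: 26.9
```

Call:
{"name": "move_arm", "arguments": {"steps": [-5,-8,0,0,0,0,0.5,-5,-8,0,0,0,0,0.5,-5,-8,0,0,0,0,0.5,-5,-8,0,0,0,0,0.5]}}

```text
clock: 18.32
position: [0.6883, -0.1066, 0.1301]
ee_rot: [-0.001, 1.0, 0.001, -0.001]
wrist_force: [0.3, 0.4, -1.0]
finger_gap: 0.0566
grasp_force: 26.9
```

```bash
python3 - <<'E'
from h import *
st()
s=r.camera("side")[:,:,::-1]
cv2.imwrite("pics/s.png",cv2.resize(s[130:210,245:335],None,fx=6,fy=6,interpolation=cv2.INTER_CUBIC))
E
```

```text
t 18.32 tcp [ 0.6883 -0.1066  0.1301] q [-9.0e-04  1.0e+00  5.0e-04 -1.2e-03] F [ 0.3  0.4 -1. ] M [-0.02 -0.03 -0.  ] gap 0.0566 gf 26.9
```

View pics/s.png

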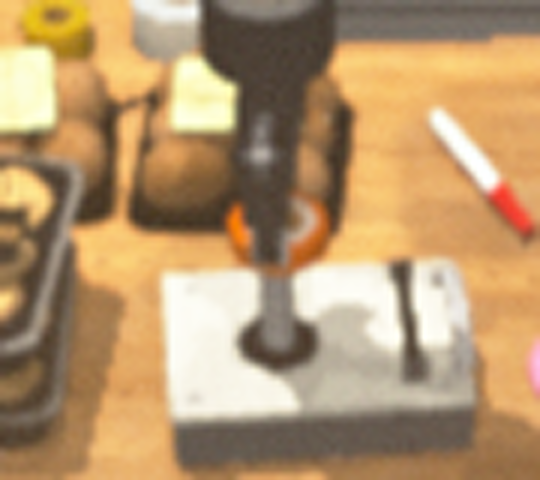

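The orange roll, centred at x 278 in the crop, is right above the post, centred at x 279. I lower it over the post tip and release. That was my last picture, so I continue numerically.

Call:
{"name": "move_arm", "arguments": {"steps": [0,-1,4,0,0,0,0.5,0,-1.5,8,0,0,0,0.5,0,-1.5,13,0,0,0,0.5,0,-1.5,18,0,0,0,0.5,0,-1.5,23,0,0,0,0.5,0,-1.5,28,0,0,0,0.5,0,-1.5,28,0,0,0,0.5]}}

```text
clock: 18.95
position: [0.6887, -0.1093, 0.1014]
ee_rot: [-0.001, 1.0, 0.0, -0.001]
wrist_force: [0.4, -0.5, -1.7]
finger_gap: 0.0565
grasp_force: 26.9
```

```bash
python3 -c "
from h import *
st()"
```

```text
t 18.95 tcp [ 0.6887 -0.1093  0.1014] q [-5.0e-04  1.0e+00  2.0e-04 -1.1e-03] F [ 0.4 -0.5 -1.7] M [ 0.05 -0.09 -0.03] gap 0.0565 gf 26.9
```

Call:
{"name": "move_arm", "arguments": {"steps": [0,0,8,0,0,0,0.5,0,0,16,0,0,0,0.5,0,0,24,0,0,0,0.5,0,0,32,0,0,0,0.5,0,0,36,0,0,0,0.5,0,0,36,0,0,0,0.5]}}

```text
clock: 19.45
position: [0.6887, -0.1093, 0.0654]
ee_rot: [-0.001, 1.0, 0.0, -0.001]
wrist_force: [0.9, -0.6, -0.2]
finger_gap: 0.0566
grasp_force: 26.9
```

Call:
{"name": "move_arm", "arguments": {"steps": [0,0,0,0,0,0,0.3,0,0,0,0,0,0,0.1,0,0,0,0,0,0,0,0,0,0,0,0,0,0,0,0,-25,0,0,0,0,0,0,-55,0,0,0,0,0,0,-85,0,0,0,0,0,0,-105,0,0,0,0]}}

```text
clock: 20.12
position: [0.691, -0.1098, 0.1761]
ee_rot: [-0.001, 1.0, -0.0, 0.002]
wrist_force: [1.2, -0.3, 1.3]
finger_gap: 0.0854
grasp_force: 0.0
```

```bash
cat > rolls.py <<'E'
from h import *
st()
for n in("top","side"):
    i=r.camera(n)[:,:,::-1].copy(); h=cv2.cvtColor(i,cv2.COLOR_BGR2HSV)
    roi=(slice(120,275),slice(170,350)) if n=="top" else (slice(150,290),slice(260,390))
    for c,lo,hi in(("orange",(6,215,120),(18,255,255)),("blue",(100,120,60),(125,255,255))):
        m=np.zeros(h.shape[:2],np.uint8);m[roi]=cv2.inRange(h,lo,hi)[roi]
        k,l,s,ce=cv2.connectedComponentsWithStats(m,connectivity=8)
        for b in range(1,k):
            if s[b,4]>15 and s[b,2]<30: 
                u,v=s[b,0]+s[b,2]/2-.5,s[b,1]+s[b,3]/2-.5; print(n,c,s[b],at(n,u,v,.012).round(4),at(n,u,v,.062).round(4))
E
python3 rolls.py
```

```text
t 20.12 tcp [ 0.691  -0.1098  0.1761] q [-6.e-04  1.e+00 -4.e-04  2.e-03] F [ 1.2 -0.3  1.3] M [-0.06  0.01 -0.02] gap 0.0854 gf 0.0
top blue [206 233  20  20 110] [0.465  0.2225] [0.466  0.2102]
top blue [170 262   3   8  18] [0.3997 0.3466] [0.4036 0.3288]
side blue [346 262  17  13  53] [0.4661 0.2276] [0.4702 0.2693]
```

Call:
{"name": "move_arm", "arguments": {"steps": [20,30,0,0,0,0,0,40,60,0,0,0,0,0,60,90,0,0,0,0,0,80,120,0,0,0,0,0,100,150,0,0,0,0,0,120,180,0,0,0,0,0,140,210,0,0,0,0,0,160,240,0,0,0,0,0]}}

```text
clock: 20.88
position: [0.5276, 0.1314, 0.1713]
ee_rot: [-0.0, 1.0, -0.0, -0.001]
wrist_force: [0.9, 0.6, -0.2]
finger_gap: 0.0856
grasp_force: 0.0
```

Call:
{"name": "move_arm", "arguments": {"steps": [20,30,0,0,0,0,0,40,60,0,0,0,0,0,58,86,0,0,0,0,0,62,92,0,0,0,0,0,62,92,0,0,0,0,0,62,92,0,0,0,0,0,62,92,0,0,0,0,0]}}

```text
clock: 21.47
position: [0.4678, 0.2214, 0.172]
ee_rot: [-0.0, 1.0, -0.0, 0.0]
wrist_force: [-0.4, -0.1, -0.1]
finger_gap: 0.0853
grasp_force: 0.0
```

```bash
python3 rolls.py; python3 - <<'E'
from h import *
i=r.camera("side"); h=cv2.cvtColor(i,cv2.COLOR_RGB2HSV)
# stack on the spindle: rows through the post axis, columns of the roll
u,v=px("side",[.687,-.1085,.06]);print("roll body px",u,v)
for y in range(int(v)-14,int(v)+14,2): print(y,[tuple(int(c) for c in h[y,x]) for x in range(int(u)-9,int(u)+10,3)])
E
```

```text
t 21.47 tcp [0.4678 0.2214 0.172 ] q [-3.e-04  1.e+00 -3.e-04  1.e-04] F [-0.4 -0.1 -0.1] M [-0.01  0.02  0.02] gap 0.0853 gf 0.0
top blue [209 233  16   6  34] [0.4851 0.2201] [0.4851 0.208 ]
top blue [209 248  14   5  38] [0.4437 0.2219] [0.4456 0.2097]
side blue [346 264  17  11  57] [0.4662 0.2317] [0.4703 0.2731]
roll body px 291.1273509467689 183.82714763650296
169 [(15, 148, 212), (15, 138, 202), (16, 141, 164), (15, 135, 147), (15, 136, 135), (16, 138, 135), (15, 140, 180)]
171 [(18, 138, 246), (19, 131, 246), (18, 120, 244), (20, 63, 243), (17, 138, 247), (18, 135, 247), (18, 136, 246)]
173 [(19, 131, 250), (21, 124, 251), (15, 93, 226), (23, 20, 228), (18, 112, 247), (21, 105, 249), (21, 102, 249)]
175 [(22, 26, 251), (22, 22, 252), (16, 51, 208), (15, 28, 163), (22, 25, 251), (25, 13, 252), (27, 9, 252)]
177 [(23, 9, 253), (30, 7, 252), (15, 58, 215), (18, 31, 148), (17, 80, 243), (24, 15, 252), (26, 8, 252)]
179 [(27, 9, 252), (20, 72, 253), (15, 76, 225), (11, 29, 152), (14, 54, 227), (20, 114, 253), (26, 7, 252)]
181 [(30, 7, 252), (19, 110, 253), (17, 54, 203), (17, 30, 152), (17, 88, 169), (21, 49, 253), (24, 16, 253)]
183 [(25, 11, 252), (17, 148, 253), (16, 51, 223), (15, 53, 159), (14, 88, 169), (19, 103, 253), (26, 15, 251)]
185 [(30, 11, 251), (15, 226, 240), (19, 67, 253), (19, 62, 251), (18, 103, 251), (16, 207, 246), (25, 25, 237)]
187 [(27, 11, 253), (11, 164, 179), (14, 208, 229), (14, 186, 241), (14, 211, 228), (13, 193, 177), (23, 37, 223)]
189 [(27, 10, 252), (17, 57, 196), (13, 207, 174), (13, 209, 188), (12, 198, 179), (12, 113, 162), (24, 27, 232)]
191 [(25, 12, 252), (25, 13, 251), (19, 48, 182), (11, 113, 149), (15, 63, 158), (21, 40, 209), (27, 11, 252)]
193 [(25, 11, 251), (27, 11, 252), (26, 15, 252), (24, 22, 246), (24, 16, 248), (26, 14, 252), (27, 10, 252)]
195 [(24, 10, 252), (27, 11, 252), (27, 9, 252), (27, 11, 252), (27, 10, 252), (27, 11, 252), (25, 11, 252)]
```

Orange sits level around the post. Blue is unmoved, right below the gripper.

Call:
{"name": "move_arm", "arguments": {"steps": [0,1,30,0,0,0,0,0,1,65,0,0,0,0,0,1,100,0,0,0,0,0,1,130,0,0,0,0,0,1,150,0,0,0,0,0,1,161,0,0,0,0,0,1,166,0,0,0,0,0,1,166,0,0,0,0.1]}}

```text
clock: 22.28
position: [0.4673, 0.2226, 0.0056]
ee_rot: [-0.0, 1.0, -0.0, -0.001]
wrist_force: [0.6, -0.8, 0.5]
finger_gap: 0.0773
grasp_force: 0.0
```

Call:
{"name": "move_arm", "arguments": {"steps": [0,0,0,0,0,0,0.2,0,0,0,0,0,0,0.25,0,0,0,0,0,0,0.3,0,0,0,0,0,0,0.35,0,0,0,0,0,0,0.4,0,0,0,0,0,0,0.5,0,0,0,0,0,0,0.5,0,0,0,0,0,0,0.5]}}

```text
clock: 22.95
position: [0.4688, 0.2238, 0.0083]
ee_rot: [-0.001, 1.0, 0.001, 0.002]
wrist_force: [-1.1, -0.4, 6.1]
finger_gap: 0.0552
grasp_force: 25.3
```

```bash
python3 rolls.py
```

```text
t 22.95 tcp [0.4688 0.2238 0.0083] q [-6.0e-04  1.0e+00  5.0e-04  1.5e-03] F [-1.1 -0.4  6.1] M [-0.26  0.14 -0.06] gap 0.0552 gf 25.3
top blue [215 233   9   5  24] [0.4865 0.213 ] [0.4865 0.2012]
top blue [214 247  10   6  23] [0.4451 0.2134] [0.447  0.2016]
```

Call:
{"name": "move_arm", "arguments": {"steps": [0,0,-6,0,0,0,0.5,0,0,-20,0,0,0,0.5,0,0,-45,0,0,0,0.5,0,0,-75,0,0,0,0.5,0,0,-105,0,0,0,0.5,0,0,-127,0,0,0,0.5,0,0,-130,0,0,0,0.5,-10,-15,-130,0,0,0,0.5]}}

```text
clock: 23.72
position: [0.478, 0.2105, 0.1392]
ee_rot: [-0.002, 1.0, 0.002, 0.002]
wrist_force: [-0.1, -0.9, -1.5]
finger_gap: 0.0555
grasp_force: 27.0
```

Call:
{"name": "move_arm", "arguments": {"steps": [-18,-28,0,0,0,0,0.5,-38,-58,0,0,0,0,0.5,-58,-88,0,0,0,0,0.5,-78,-118,0,0,0,0,0.5,-98,-148,0,0,0,0,0.5,-118,-178,0,0,0,0,0.5,-138,-208,0,0,0,0,0.5,-158,-238,0,0,0,0,0.5]}}

```text
clock: 24.38
position: [0.6356, -0.0311, 0.1354]
ee_rot: [-0.0, 1.0, 0.0, -0.001]
wrist_force: [0.5, 0.7, -0.1]
finger_gap: 0.0561
grasp_force: 27.0
```

Call:
{"name": "move_arm", "arguments": {"steps": [-18,-28,0,0,0,0,0.5,-36,-54,0,0,0,0,0.5,-48,-73,0,0,0,0,0.5,-52,-80,0,0,0,0,0.5,-52,-80,0,0,0,0,0.5,-52,-80,0,0,0,0,0.5,-52,-80,0,0,0,0,0.5]}}

```text
clock: 24.97
position: [0.6865, -0.1081, 0.1356]
ee_rot: [-0.001, 1.0, 0.0, -0.001]
wrist_force: [0.2, 0.1, -0.4]
finger_gap: 0.0557
grasp_force: 27.0
```

```bash
python3 rolls.py; python3 - <<'E'
from h import *
i=r.camera("side"); h=cv2.cvtColor(i,cv2.COLOR_RGB2HSV)
m=cv2.inRange(h,(100,120,60),(125,255,255));m[:140]=0;m[200:]=0;m[:,:260]=0;m[:,325:]=0
y,x=np.nonzero(m);print("blue cols",x.min(),x.max(),"rows",y.min(),y.max())
m=cv2.inRange(h,(8,160,120),(16,255,255));m[:181]=0;m[195:]=0;m[:,:275]=0;m[:,310:]=0
y,x=np.nonzero(m);print("orange cols",x.min(),x.max(),"rows",y.min(),y.max())
E
```

```text
t 24.97 tcp [ 0.6865 -0.1081  0.1356] q [-9.e-04  1.e+00  5.e-04 -9.e-04] F [ 0.2  0.1 -0.4] M [ 0.03 -0.02 -0.  ] gap 0.0557 gf 27.0
top blue [323 160  21  11  71] [ 0.6924 -0.1148] [ 0.6831 -0.1119]
top blue [170 262   3   8  18] [0.3997 0.3466] [0.4036 0.3288]
blue cols 284 299 rows 164 171
orange cols 284 298 rows 181 190
```

Call:
{"name": "move_arm", "arguments": {"steps": [-1,-0.5,4,0,0,0,0.5,-1,-0.5,9,0,0,0,0.5,-1,-0.5,14,0,0,0,0.5,-1,-0.5,19,0,0,0,0.5,-1,-0.5,24,0,0,0,0.5,-1,-0.5,29,0,0,0,0.5,-1,-0.5,34,0,0,0,0.5,-1,-0.5,34,0,0,0,0.5]}}

```text
clock: 25.78
position: [0.6882, -0.1099, 0.1008]
ee_rot: [-0.001, 1.0, 0.0, -0.001]
wrist_force: [1.7, 0.9, -1.2]
finger_gap: 0.0555
grasp_force: 27.0
```

```bash
python3 -c "
from h import *
st()"
```

```text
t 25.78 tcp [ 0.6882 -0.1099  0.1008] q [-5.e-04  1.e+00  2.e-04 -7.e-04] F [ 1.7  0.9 -1.2] M [ 0.08 -0.18  0.  ] gap 0.0555 gf 27.0
```

Call:
{"name": "move_arm", "arguments": {"steps": [0,0,6,0,0,0,0.5,0,0,12,0,0,0,0.5,0,0,16,0,0,0,0.5,0,0,16,0,0,0,0.5,0,0,16,0,0,0,0.3,0,0,16,0,0,0,0.1,0,0,16,0,0,0,0,0,0,16,0,0,0,0]}}

```text
clock: 26.45
position: [0.6885, -0.1102, 0.0864]
ee_rot: [-0.001, 1.0, -0.0, -0.0]
wrist_force: [-0.3, 0.7, -0.3]
finger_gap: 0.0857
grasp_force: 0.0
```

Call:
{"name": "move_arm", "arguments": {"steps": [0,0,-20,0,0,0,0,0,0,-50,0,0,0,0,0,0,-80,0,0,0,0,0,0,-108,0,0,0,0,5,30,-120,0,0,0,0,10,65,-120,0,0,0,0,15,100,-120,0,0,0,0,20,135,-120,0,0,0,0]}}

```text
clock: 27.12
position: [0.6684, 0.0258, 0.2074]
ee_rot: [0.0, 1.0, -0.0, 0.001]
wrist_force: [0.8, 0.7, 0.1]
finger_gap: 0.0854
grasp_force: 0.0
```

Call:
{"name": "move_arm", "arguments": {"steps": [3,35,0,0,0,0,0,6,70,0,0,0,0,0,8,105,0,0,0,0,0,8,115,0,0,0,0,0,8,115,0,0,0,0,0,8,115,0,0,0,0,0,8,115,0,0,0,0,0]}}

```text
clock: 27.7
position: [0.6605, 0.1385, 0.2063]
ee_rot: [-0.0, 1.0, -0.0, -0.0]
wrist_force: [-0.5, -0.6, 0.0]
finger_gap: 0.0853
grasp_force: 0.0
```

```bash
python3 rolls.py; python3 - <<'E'
from h import *
i=r.camera("side"); h=cv2.cvtColor(i,cv2.COLOR_RGB2HSV)
for n,lo,hi,v in(("blue",(100,120,60),(125,255,255),(160,200)),("orange",(8,190,120),(16,255,255),(175,198))):
    m=cv2.inRange(h,lo,hi);m[:v[0]]=0;m[v[1]:]=0;m[:,:275]=0;m[:,310:]=0
    y,x=np.nonzero(m);print(n,"cols",x.min(),x.max(),"rows",y.min(),y.max())
for z in(.05,.07,.09):print(z,px("side",[.688,-.1085+.029,z]))
E
```

```text
t 27.7 tcp [0.6605 0.1385 0.2063] q [-2.e-04  1.e+00 -5.e-04 -0.e+00] F [-0.5 -0.6  0. ] M [-0.02 -0.03 -0.01] gap 0.0853 gf 0.0
top blue [322 152  21  21 114] [ 0.7013 -0.1119] [ 0.6916 -0.1091]
blue cols 284 285 rows 176 181Traceback (most recent call last):
  File "<stdin>", line 5, in <module>
    return umr_minimum(a, axis, None, out, keepdims, initial, where)
ValueError: zero-size array to reduction operation minimum which has no identity
```

Call:
{"name": "move_arm", "arguments": {"steps": [0,1,25,0,0,0,0,0,1.5,50,0,0,0,0,0,1.5,70,0,0,0,0,0,1.5,81,0,0,0,0.2,0,1.5,83,0,0,0,0.5,0,1.5,83,0,0,0,0.55,0,1.5,83,0,0,0,0.65,0,1.5,83,0,0,0,0.7], "force": 30}}

```text
clock: 28.52
position: [0.6618, 0.1414, 0.1253]
ee_rot: [-0.0, 1.0, 0.0, 0.002]
wrist_force: [0.0, 0.2, 0.3]
finger_gap: 0.0267
grasp_force: 0.0
```

Call:
{"name": "move_arm", "arguments": {"steps": [0,0,0,0,0,0,0.8,0,0,0,0,0,0,0.9,0,0,0,0,0,0,1,0,0,0,0,0,0,1,0,0,0,0,0,0,1]}}

```text
clock: 28.93
position: [0.6618, 0.1414, 0.1254]
ee_rot: [-0.001, 1.0, 0.0, 0.002]
wrist_force: [-0.4, -1.9, 5.5]
finger_gap: 0.0239
grasp_force: 29.9
```

```bash
python3 -c "
from h import *
st()"
```

```text
t 28.93 tcp [0.6618 0.1414 0.1254] q [-6.0e-04  1.0e+00  0.0e+00  1.8e-03] F [-0.4 -1.9  5.5] M [-0.25  0.02  0.  ] gap 0.0239 gf 29.9
```

Call:
{"name": "move_arm", "arguments": {"steps": [0,0,-10,0,0,0,1,0,0,-30,0,0,0,1,0,0,-55,0,0,0,1,0,0,-75,0,0,0,1,15,18,-80,0,0,0,1,35,42,-80,0,0,0,1,55,66,-80,0,0,0,1,75,90,-80,0,0,0,1]}}

```text
clock: 29.6
position: [0.584, 0.2321, 0.2034]
ee_rot: [-0.0, 1.0, 0.0, -0.0]
wrist_force: [-0.2, 1.1, -1.5]
finger_gap: 0.0238
grasp_force: 29.7
```

Call:
{"name": "move_arm", "arguments": {"steps": [15,18,0,0,0,0,1,25,30,0,0,0,0,1,25,30,0,0,0,0,1,25,30,0,0,0,0,1,25,30,0,0,0,0,1]}}

```text
clock: 30.02
position: [0.5607, 0.2609, 0.2033]
ee_rot: [-0.001, 1.0, -0.0, 0.0]
wrist_force: [0.8, -0.6, -1.8]
finger_gap: 0.024
grasp_force: 29.7
```

```bash
python3 - <<'E'
from h import *
st()
i=r.camera("side"); h=cv2.cvtColor(i,cv2.COLOR_RGB2HSV)
# lid body: grey-white columns in side view, compared with the holder's
p=r.read_state()["position"]
for z,n in((p[2]-.09,"lid"),(.03,"holder cyl")):
    u,v=px("side",[.559,.262,z]); row=h[int(v)];print(n,int(u),int(v),[(x,int(row[x,1]),int(row[x,2])) for x in range(int(u)-16,int(u)+17)])
for z,n,lo,hi in((0,"blue",(100,120,60),(125,255,255)),(0,"orange",(6,160,120),(17,255,255))):
    m=cv2.inRange(h,lo,hi);m[:165]=0;m[198:]=0;m[:,:278]=0;m[:,306:]=0
    y,x=np.nonzero(m);print(n,len(x),x.min(),x.max(),y.min(),y.max())
for z in(.05,.07,.09):print(z,px("side",[.688,-.1085+.029,z]))
E
```

```text
t 30.02 tcp [0.5607 0.2609 0.2033] q [-6.e-04  1.e+00 -3.e-04  2.e-04] F [ 0.8 -0.6 -1.8] M [-0.03 -0.01 -0.01] gap 0.024 gf 29.7
lid 324 253 [(308, 137, 217), (309, 143, 205), (310, 141, 215), (311, 138, 218), (312, 139, 218), (313, 137, 209), (314, 115, 189), (315, 63, 157), (316, 43, 154), (317, 48, 158), (318, 44, 164), (319, 43, 166), (320, 49, 167), (321, 45, 171), (322, 46, 172), (323, 43, 172), (324, 44, 174), (325, 39, 175), (326, 43, 174), (327, 42, 176), (328, 44, 173), (329, 44, 173), (330, 45, 175), (331, 45, 170), (332, 42, 169), (333, 45, 165), (334, 44, 161), (335, 46, 151), (336, 73, 161), (337, 120, 215), (338, 134, 232), (339, 132, 236), (340, 138, 233)]
holder cyl 324 271 [(308, 136, 247), (309, 143, 240), (310, 141, 179), (311, 112, 105), (312, 102, 90), (313, 104, 88), (314, 91, 92), (315, 60, 115), (316, 44, 145), (317, 42, 141), (318, 55, 120), (319, 58, 110), (320, 61, 113), (321, 63, 109), (322, 60, 110), (323, 65, 114), (324, 63, 117), (325, 56, 113), (326, 58, 115), (327, 58, 114), (328, 68, 113), (329, 58, 114), (330, 62, 115), (331, 56, 113), (332, 64, 107), (333, 94, 95), (334, 94, 87), (335, 106, 89), (336, 106, 103), (337, 133, 157), (338, 140, 228), (339, 140, 242), (340, 141, 241)]
blue 41 284 297 178 185
orange 40 285 298 185 190
0.05 [290.28712214 191.28403594]
0.07 [290.1664293  187.02436523]
0.09 [290.04386284 182.69856792]
```

The rolls are stacked, orange with blue on top. I lower the lid onto the holder.

Call:
{"name": "move_arm", "arguments": {"steps": [0,0,12,0,0,0,1,0,0,24,0,0,0,1,0,0,31,0,0,0,1,0,0,36,0,0,0,1,0,0,40,0,0,0,1,0,0,44,0,0,0,1,0,0,44,0,0,0,1]}}

```text
clock: 30.65
position: [0.5599, 0.2611, 0.158]
ee_rot: [-0.0, 1.0, -0.0, -0.001]
wrist_force: [1.3, -0.0, -2.6]
finger_gap: 0.0238
grasp_force: 29.8
```

```bash
python3 -c "
from h import *
st()"
```

```text
t 30.65 tcp [0.5599 0.2611 0.158 ] q [-5.e-04  1.e+00 -3.e-04 -6.e-04] F [ 1.3 -0.  -2.6] M [-0.01 -0.28  0.03] gap 0.0238 gf 29.8
```

It is on the holder with almost no force. I carry on until the rim touches the foot.

Call:
{"name": "move_arm", "arguments": {"steps": [0,0,6,0,0,0,1,0,0,12,0,0,0,1,0,0,18,0,0,0,1,0,0,22,0,0,0,1,0,0,25,0,0,0,1,0,0,26,0,0,0,1,0,0,26,0,0,0,1]}}

```text
clock: 31.23
position: [0.5606, 0.2613, 0.1336]
ee_rot: [-0.001, 1.0, 0.0, 0.0]
wrist_force: [1.1, -0.4, -0.6]
finger_gap: 0.0236
grasp_force: 30.0
```

```bash
python3 -c "
from h import *
st()"
```

```text
t 31.23 tcp [0.5606 0.2613 0.1336] q [-5.e-04  1.e+00  0.e+00  3.e-04] F [ 1.1 -0.4 -0.6] M [-0.18 -0.31  0.05] gap 0.0236 gf 30.0
```

Almost home. I press 3 mm more, then release and retreat upward.

Call:
{"name": "move_arm", "arguments": {"steps": [0,0,1.5,0,0,0,1,0,0,3,0,0,0,1,0,0,3,0,0,0,1,0,0,3,0,0,0,1]}}

```text
clock: 31.57
position: [0.5619, 0.2614, 0.1334]
ee_rot: [-0.001, 1.0, 0.0, 0.002]
wrist_force: [-0.7, -3.5, 10.5]
finger_gap: 0.0238
grasp_force: 30.9
```

Call:
{"name": "move_arm", "arguments": {"steps": [0,0,-1,0,0,0,0.7,0,0,-1,0,0,0,0.4,0,0,-1,0,0,0,0.1,0,0,-1,0,0,0,0,0,0,-20,0,0,0,0,0,0,-50,0,0,0,0,0,0,-85,0,0,0,0,0,0,-110,0,0,0,0]}}

```text
clock: 32.23
position: [0.5604, 0.2616, 0.2422]
ee_rot: [-0.001, 1.0, 0.0, 0.0]
wrist_force: [0.4, 0.6, 1.2]
finger_gap: 0.0851
grasp_force: 0.0
```

Call:
{"name": "move_arm", "arguments": {"steps": [30,0,-10,0,0,0,0,60,10,-20,0,0,0,0,90,30,-20,0,0,0,0,110,60,-20,0,0,0,0,110,80,-20,0,0,0,0,110,80,-20,0,0,0,0]}}

```text
clock: 32.73
position: [0.4485, 0.3444, 0.2602]
ee_rot: [-0.002, 1.0, 0.001, -0.0]
wrist_force: [1.6, -0.4, 0.7]
finger_gap: 0.0855
grasp_force: 0.0
```

```bash
python3 - <<'E'
from h import *
st()
i=r.camera("side"); h=cv2.cvtColor(i,cv2.COLOR_RGB2HSV)
b=cv2.imread("pics/side0.png").astype(int)[:,:,::-1]
# lid region and rest of scene compared with the start picture
d=np.abs(i.astype(int)-b).max(2)
print("lid diff", d[240:290,308:342].mean().round(1), "jar",d[255:295,250:280].mean().round(1),"tape",d[228:260,236:270].mean().round(1),"tub",d[125:160,365:395].mean().round(1))
g=lambda im:cv2.cvtColor(im.astype(np.uint8),cv2.COLOR_RGB2GRAY).astype(np.float32)
for n,y0,y1,x0,x1 in(("lid",238,282,305,345),("jar",255,295,250,280)):
    print(n,"shift px",cv2.phaseCorrelate(g(b)[y0:y1,x0:x1],g(i)[y0:y1,x0:x1]))
for n,lo,hi in(("blue",(100,120,60),(125,255,255)),("orange",(6,160,120),(17,255,255))):
    m=cv2.inRange(h,lo,hi);m[:165]=0;m[198:]=0;m[:,:278]=0;m[:,306:]=0
    y,x=np.nonzero(m);print(n,len(x),x.min(),x.max(),y.min(),y.max())
E
```

```text
t 32.73 tcp [0.4485 0.3444 0.2602] q [-2.3e-03  1.0e+00  1.0e-03 -1.0e-04] F [ 1.6 -0.4  0.7] M [-0.03  0.04  0.04] gap 0.0855 gf 0.0
lid diff 10.2 jar 3.5 tape 3.1 tub 134.5
lid shift px ((0.33328468534378075, 0.6118476455993083), 0.8019875343640646)
jar shift px ((0.08111569836367316, -0.1251220125060506), 1.0168706997235617)
blue 34 284 297 179 184
orange 39 286 298 185 190
```

The lid is home, with contact at the expected height and under 1 px of shift from the start picture. Both rolls are stacked on the spindle and the robot is clear, so I hand in.

```bash
python3 -c "
from workcell import r
print(r.close_job())"
```

```text
the job is handed in; nothing more can be done
None
```

I handed the job in at about 33 s: spindle flush in the socket, orange and blue rolls (the only two day rolls there) on it, and the lid back home on the holder. No verdict came back, and the arm seemed to hide the tub in my last picture check, though I never worked near it.

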